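# Work the red wedge out from under a food warmer's lid

### The arm

A 6-joint arm with a two-finger parallel gripper is mounted at the origin on the work surface. World frame = base frame: x ahead of the robot, y to its left, z up, the work surface at z = 0. Lengths are in m, angles in degrees, forces in N, time in s.
With the tool pointing down it reaches from about 0.35 to 0.775 m from the base axis. Payload 7.3 kg.
Tool frame: the origin (TCP) lies midway between the tips of the shut fingers; the grasp point (between the pads) lies 19 mm behind it (env.grip_point_offset is the distance from the TCP to the grasp point, in m); z points along the fingers, y is the line along which they close (so a half turn about z gives the same grasp; the last joint's range is limited). The gripper opens to 92 mm and grips with 3 to 60 N. Pads are 19 mm wide; open, the fingers measure 130 mm over their backs; the gripper's body (75 mm by 190 mm) begins 47 mm behind the grasp point.
Start: joints at [56.379, 19.595, 87.324, -0, 73.075, -8.365], TCP at [0.224, 0.475, 0.227] pointing down, gripper open.
Joint ranges: [-145.02, 145.02], [-44.19, 115.74], [2.07, 154.8], [-57.11, 237.11], [16.16, 152.29], [-177.93, 177.93]. Speed limits (degrees/s): [147.25, 147.25, 180, 180, 180, 180].

### API

Orientations are given as [roll, pitch, yaw] about the fixed x, y, z axes, in that order (R = Rz(yaw) Ry(pitch) Rx(roll)).
In Python, from workcell import env gives the robot as it stands. The module is installed in compiled form; this text tells all that it offers.
- The arm moves only by the tool jog_arm, never from a script. Its arguments are lists of equal length, an entry for each row: "dp": the shift along the tool's x, y, z in m, a list of three; "turn": the turn about the tool's z in rad. In form: {"dp": [[tx, ty, tz], ...], "turn": [turn, ...]}. A call has 1 to 12 rows; each row shifts and turns the commanded pose from where the row before left it, along the tool's axes as they then stand; what a row does not reach is not made up. A row lasts 1/8 s, in which the tool goes at most 62.5 mm and 10.7 degrees, less where a joint would pass 70% of its speed; a pose out of reach is approached as far as the arm can. A call with a gripper value outside its range is refused whole. "claw" is the finger opening in m, from 0 to 0.0918, set as the call begins (left out, the last holds). The fingers move at their own pace and stop on an object; the grip force is fixed at half the most. Time passes only in rows, so rows that do not move let the fingers close. It gives the time, the measured TCP pose, the force, the opening and the grip force at its end, in the units of the state.
- env.sense(): the state, without advancing time (a new reading comes with each control period).
- env.capture(name): name is "side" or "top"; returns the picture (480x640x3 uint8, red, green, blue); there is no depth.
- env.get_calibration(name): a dict with "fx", "fy", "cx", "cy" (pixels), "position" and "attitude" of the camera in the world. Camera axes: x right, y up, looking along -z (the intrinsics and any distortion apply to the point x, -y, -z); pixel columns grow to the right and rows downward; lengths in m; the calibration is good to about 2 mm. A picture is of the moment at which its call begins. get_calibration takes no time and is no camera call.
- env.job_done(): hands the job in; it is judged then, once.
The state is a dict: "clock": time; "joints": joint angles; "joint_velocities": joint speeds; "effort": joint torques, N m; "tool_pos": TCP position; "tcp_rot": TCP orientation; "force": force on the tool from outside, world axes, zero at the start; "ft_torque": the same for the moment, N m; "gripper_width": finger opening in m; "finger_force": force on a finger pad.
Only numpy, scipy, OpenCV 4.12 (cv2) and the standard library are available. Lean on these libraries where they do the work, as an engineer would, in place of code of your own. Each camera call takes 0.05 s, during which the arm holds its last target. There are 200 camera calls.

### The job

On the serving table the lid of one food warmer is propped ajar by the red wedge. Without lifting the lid, pull the red wedge straight back from under it, towards the robot, in small tugs: stop for about a second with the lid roughly half-way down and still resting on the wedge, then tug on until the lid has sunk gently shut. Lay the red wedge flat, right way up, inside the shallow metal tray and let go of it; leave the blue wedge where it props the other lid.

Things in the scene. Friction and masses are not known exactly. Their poses are not given: they have to be found in the camera images.
- red_wedge_mid (a point): Middle, half-way up, of the loose red plastic wedge: 130 long (x), 36 wide (y), 29 mm high, 90 g. x points to its 3 mm thin tip, under the lid, away from the robot; z up. Its rear 45 mm is a flat-topped block to grip across the width, its middle 43 mm from here along -x, clear of the lid; then an even 85 mm slope. It stands on a flat deck 100 mm above the table; pulling it takes up to 10 N.
- lid_a_edge (a point): Middle of the lower front edge of the steel lid (305 deep, 190 wide, 8 mm thick, 1.2 kg, bar handle on top) that the red wedge props; hinged at its far edge. It starts about 125 mm above the table, on the wedge's slope, with 65 to 75 mm of wedge under it; shut, 102 mm. Half-way when the wedge is drawn 35 mm along its -x, shut and clear at 85 mm. The deck, 200 wide, runs 125 mm out from here.
- tray_in (a point): Centre of the inner floor of the fixed open aluminium tray on the table, at one side of the warmers. Inside 202 (its x, roughly away from the robot) by 172 mm (its y); floor 4 mm above the table, walls up to 25 mm above the table, 4 mm thick.
- blue_wedge_mid (a point): Middle of the blue wedge, same shape and size as the red one, propping the lid of the other, like warmer beside it. To be left alone.

How it is judged:
By the outcome, as a careful person would: the job done as asked, in the order asked, and still so for the second after the job is handed in, with the robot touching nothing.
It also fails if it takes over 48 s, if anything falls off the work surface, if the arm or the gripper's body presses on something with over 40 N, if the wrist force passes 120 N, or if a joint passes its speed limit or range.

## Working session

There is one attempt and no reset: what is moved stays moved. The work goes in short steps, Python scripts to look and compute and a tool call to move; the robot and the scene stay as the last step left them, time stands still between calls to the robot, and variables do not carry over. Pictures are saved under pics/ and viewed, at most 10 in all, crops included, and the job is handed in when it is done.

Besides the shell and the picture viewer there is one more tool, called after ">>>" as name([rows], argument=value, ...), one row to a line, values as JSON. jog_arm: Moves the arm, as the interface text tells. Its arguments: {"type":"object","properties":{"dp":{"type":"array","items":{"type":"array","items":{"type":"number"}}},"turn":{"type":"array","items":{"type":"number"}},"claw":{"type":"number"}},"required":["dp","turn"]}

```bash
mkdir -p pics
python3 - <<'E'
from workcell import env
import cv2
for n in("top","side"):
    cv2.imwrite(f"pics/{n}0.png",env.capture(n)[:,:,::-1]); print(n,env.get_calibration(n))
print(env.sense(), env.grip_point_offset)
E
```

```text
top {'fx': 497.00919038520516, 'fy': 497.00919038520516, 'cx': 326.6394507245683, 'cy': 245.41581698474278, 'position': array([ 0.37222276, -0.01254656,  1.26732108]), 'attitude': array([  7.79615925,  -0.55105143, -88.94460479])}
side {'fx': 496.5754023323793, 'fy': 496.5754023323793, 'cx': 316.9660895629911, 'cy': 242.1535539703307, 'position': array([ 0.23326926, -0.6261479 ,  0.80849844]), 'attitude': array([ 44.51160273,  -0.86871559, -26.96975792])}
{'clock': 0.1, 'joints': array([ 5.63767314e+01,  1.96321518e+01,  8.73704412e+01,  2.61914613e-04,
        7.30749539e+01, -8.36550041e+00]), 'joint_velocities': array([ 0.07915793, -0.10706826, -0.15574271,  0.03003632, -0.01405362,
       -0.07164485]), 'effort': array([ 1.71514497e-03, -4.32003629e+01, -2.44694871e+01,  7.17452145e-02,
        5.26009442e-02, -8.89342505e-05]), 'tool_pos': array([0.22379627, 0.47451982, 0.22612513]), 'tcp_rot': array([-1.79923315e+02, -1.15298882e-02,  1.54742148e+02]), 'force': array([0.16056869, 0.47974726, 0.09306693]), 'ft_torque': array([ 0.02979222,  0.02909113, -0.0136575 ]), 'finger_force': 0.0, 'gripper_width': 0.09231348685710494} 0.0188
```

View pics/top0.png

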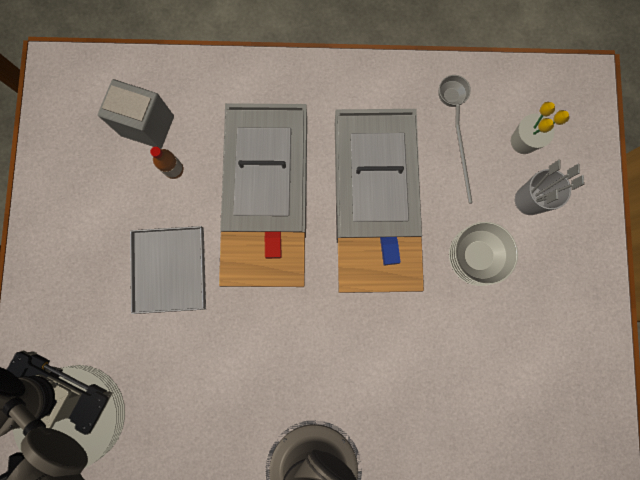

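View pics/side0.png

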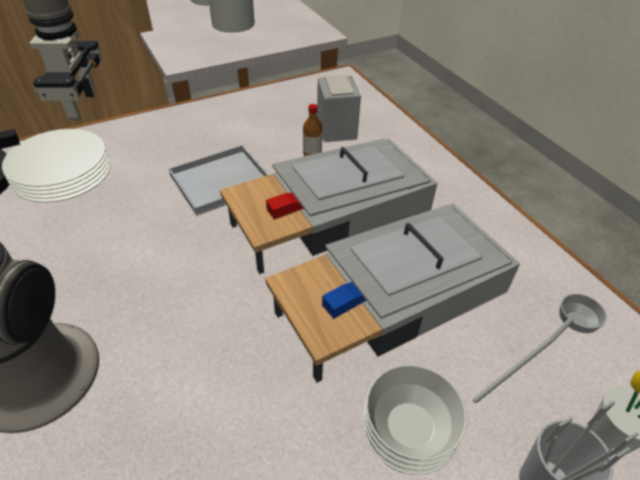

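The top view shows the red wedge at about (273,245), the blue one at (391,250), the tray at (132..204, 228..312) and the gripper at lower left over the plates. The side view shows the red block clear of the lid, on its wooden deck.

```bash
cat > h.py <<'E'
from workcell import env
import numpy as np, cv2
from scipy.spatial.transform import Rotation as R
def ray(n,px,z):
    c=env.get_calibration(n); px=np.atleast_2d(px).astype(float)
    d=np.c_[(px[:,0]-c["cx"])/c["fx"],-(px[:,1]-c["cy"])/c["fy"],-np.ones(len(px))]
    d=R.from_euler("xyz",c["attitude"],degrees=True).apply(d); p=c["position"]
    return p+d*((z-p[2])/d[:,2])[:,None]
def red(img):
    i=img.astype(int); m=((i[...,0]>90)&(i[...,0]>2.5*i[...,1])&(i[...,0]>2.5*i[...,2])).astype(np.uint8)
    cs=cv2.findContours(m,cv2.RETR_EXTERNAL,cv2.CHAIN_APPROX_NONE)[0]
    return max(cs,key=cv2.contourArea)[:,0]
E
python3 - <<'E'
from h import *
np.set_printoptions(precision=4,suppress=True)
im=cv2.imread("pics/top0.png")[:,:,::-1]
c=red(im); print("red bbox",cv2.boundingRect(c),cv2.minAreaRect(c))
b=cv2.boxPoints(cv2.minAreaRect(c)); print(ray("top",b,.129))
s=cv2.imread("pics/side0.png")[:,:,::-1]; c=red(s); print(cv2.boundingRect(c))
print("side approx",cv2.approxPolyDP(c,2,True)[:,0].tolist())
print("tray",ray("top",[(132,229),(203,227),(205,309),(133,313)],.025))
print("deck",ray("top",[(221,232),(304,234),(304,286),(220,286)],.1))
print("lid edge",ray("top",[(224,231),(304,233)],.13), "handle",ray("top",[(262,164)],.18))
cr=cv2.resize(im[200:330,120:320],None,fx=4,fy=4,interpolation=cv2.INTER_CUBIC); cv2.imwrite("pics/crop.png",cr[:,:,::-1])
E
```

```text
red bbox (265, 232, 16, 26) ((272.5, 244.5), (25.0, 15.0), 90.0)
[[0.5568 0.1228 0.129 ]
 [0.5575 0.0881 0.129 ]
 [0.4992 0.0862 0.129 ]
 [0.4986 0.1207 0.129 ]]
(267, 193, 32, 18)
side approx [[298, 202], [291, 193], [268, 199], [267, 205], [275, 210]]
tray [[0.5746 0.4708 0.025 ]
 [0.5834 0.2922 0.025 ]
 [0.3778 0.2766 0.025 ]
 [0.3648 0.4533 0.025 ]]
deck [[0.5594 0.2306 0.1   ]
 [0.5586 0.0335 0.1   ]
 [0.4352 0.0305 0.1   ]
 [0.4315 0.2269 0.1   ]]
lid edge [[0.5571 0.2175 0.13  ]
 [0.5561 0.0324 0.13  ]] handle [[0.7037 0.129  0.18  ]]
```

View pics/crop.png

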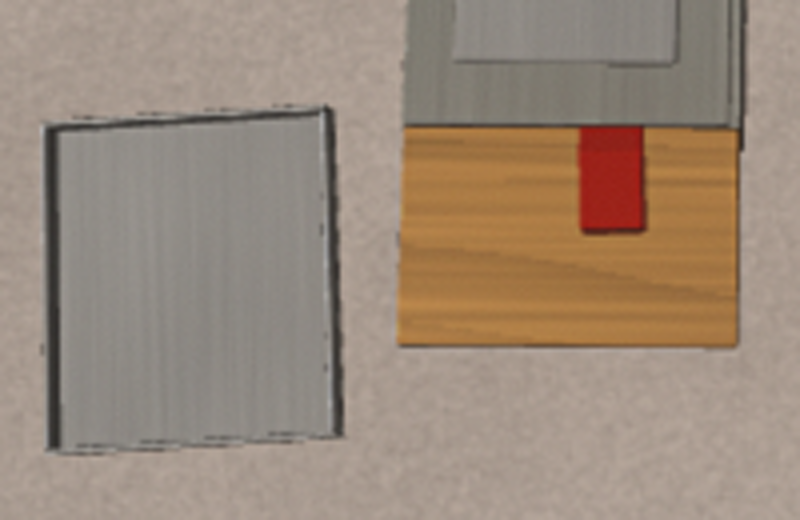

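>>> jog_arm([
  [-0.0473,-0.0232,0],
  [-0.0473,-0.0232,0],
  [-0.0473,-0.0232,0],
  [-0.0473,-0.0232,0],
  [-0.0473,-0.0232,0],
  [-0.0473,-0.0232,0],
  [-0.0473,-0.0232,0],
  [-0.0473,-0.0232,0],
  [-0.0473,-0.0232,0],
  [0,0,0],
  [0,0,0],
  [0,0,0],
], turn=[0,0,0,0,0,0,0,0,0,-0.164,-0.164,-0.164], claw=0.07)

```text
clock: 1.6
tool_pos: [0.5197, 0.1041, 0.2262]
tcp_rot: [180.0, -0.1, -176.8]
force: [-0.1, 0.5, 0.0]
gripper_width: 0.0699
finger_force: 0.0
```

>>> jog_arm([
  [0,0,0.025],
  [0,0,0.025],
  [0,0,0.02],
], turn=[0,0,0])

```text
clock: 1.98
tool_pos: [0.5193, 0.1043, 0.1554]
tcp_rot: [180.0, -0.1, -177.1]
force: [-0.2, -0.2, -0.7]
gripper_width: 0.0703
finger_force: 0.0
```

Run:
```python
from h import *
im=np.ascontiguousarray(env.capture("side")); s=env.sense()
print(s["tool_pos"],s["tcp_rot"],s["gripper_width"],s["force"])
cv2.imwrite("pics/a.png",cv2.resize(im[100:280,170:410],None,fx=3,fy=3,interpolation=cv2.INTER_CUBIC)[:,:,::-1])
```

```text
[0.51801888 0.10422043 0.15298022] [ 179.99650909   -0.32476679 -177.07253241] 0.06975002160445631 [-2.46397887 -0.67356127 -0.77683155]
```

View pics/a.png

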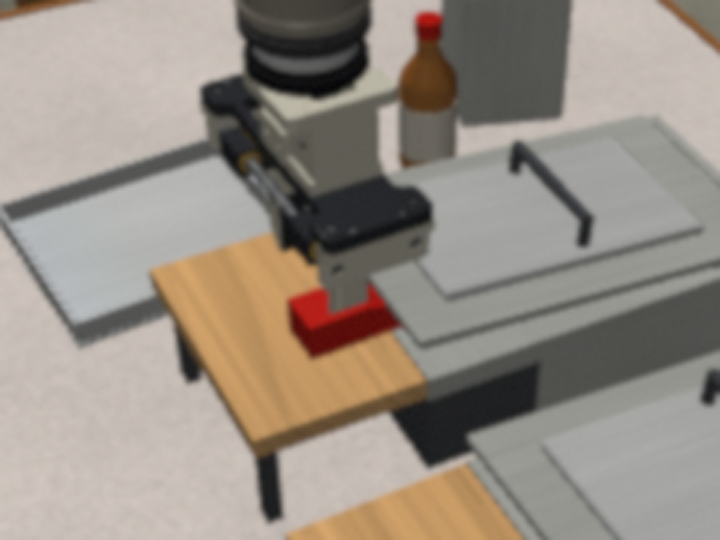

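The picture shows the fingers above the red block, straddling it, with the lid edge just ahead of them at crop (390,285). I'll go down gently.

>>> jog_arm([
  [0,0,0],
  [0,0,0.015],
  [0,0,0.015],
  [0,0,0.01],
  [0,0,0.007],
  [0,0,0],
], turn=[0,0,0,0,0,0])

```text
clock: 2.78
tool_pos: [0.5197, 0.1044, 0.1092]
tcp_rot: [180.0, -0.1, -177.1]
force: [-0.3, -0.5, 0.1]
gripper_width: 0.07
finger_force: 0.0
```

>>> jog_arm([
  [0,0,0.004],
  [0,0,0],
], turn=[0,0])

```text
clock: 3.02
tool_pos: [0.5199, 0.1044, 0.1057]
tcp_rot: [180.0, 0.0, -177.1]
force: [-0.5, 1.0, 0.6]
gripper_width: 0.0699
finger_force: 0.0
```

>>> jog_arm([
  [0,0,0],
  [0,0,0],
  [0,0,0],
  [0,0,0],
  [0,0,0],
], turn=[0,0,0,0,0], claw=0.03)

```text
clock: 3.65
tool_pos: [0.5199, 0.1045, 0.1058]
tcp_rot: [180.0, 0.0, -177.1]
force: [-0.7, 0.5, 1.4]
gripper_width: 0.0356
finger_force: 30.0
```

>>> jog_arm([
  [0.004,0,0],
  [0,0,0],
  [0.004,0,0],
  [0,0,0],
  [0.004,0,0],
  [0,0,0],
  [0.004,0,0],
  [0,0,0],
], turn=[0,0,0,0,0,0,0,0])

```text
clock: 4.65
tool_pos: [0.5035, 0.1036, 0.1058]
tcp_rot: [180.0, -0.0, -177.1]
force: [2.6, 0.6, 0.2]
gripper_width: 0.0358
finger_force: 30.0
```

>>> jog_arm([
  [0.004,0,0],
  [0,0,0],
  [0.004,0,0],
  [0,0,0],
  [0.004,0,0],
  [0,0,0],
  [0.004,0,0],
  [0,0,0],
  [0.003,0,0],
  [0,0,0],
  [0,0,0],
  [0,0,0],
], turn=[0,0,0,0,0,0,0,0,0,0,0,0])

```text
clock: 6.15
tool_pos: [0.4847, 0.1026, 0.1058]
tcp_rot: [180.0, -0.0, -177.1]
force: [0.7, -0.6, 2.4]
gripper_width: 0.0353
finger_force: 30.0
```

Run:
```python
from h import *
im=np.ascontiguousarray(env.capture("side")); s=env.sense()
print(s["tool_pos"],s["force"])
cv2.imwrite("pics/b.png",cv2.resize(im[100:280,170:410],None,fx=3,fy=3,interpolation=cv2.INTER_CUBIC)[:,:,::-1])
```

```text
[0.484751   0.10259061 0.10577582] [ 0.43989505 -0.78460667  2.46354816]
```

View pics/b.png

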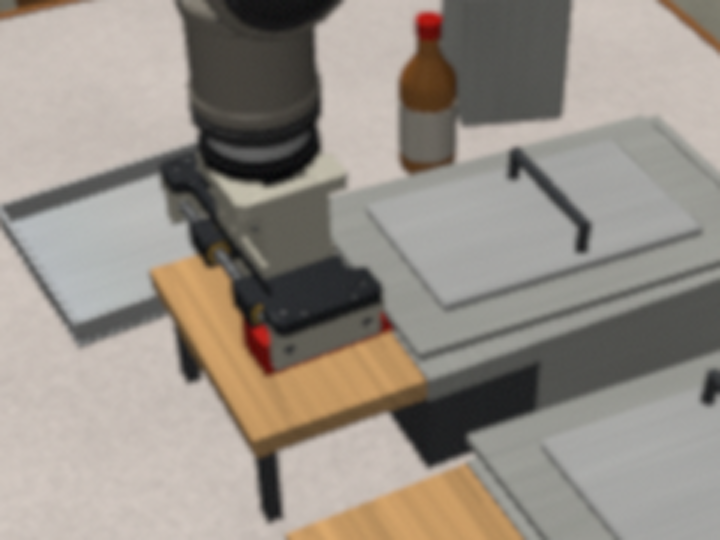

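The picture shows the wedge drawn with the gripper and the lid lower but still on the slope at crop (400,325). I'll hold here for about a second, then tug on.

>>> jog_arm([
  [0,0,0],
  [0,0,0],
  [0,0,0],
  [0,0,0],
  [0,0,0],
  [0,0,0],
], turn=[0,0,0,0,0,0])

```text
clock: 6.95
tool_pos: [0.4848, 0.1026, 0.1058]
tcp_rot: [180.0, -0.0, -177.1]
force: [-1.0, -1.1, 5.4]
gripper_width: 0.036
finger_force: 30.0
```

>>> jog_arm([
  [0.004,0,0],
  [0,0,0],
  [0.004,0,0],
  [0,0,0],
  [0.004,0,0],
  [0,0,0],
  [0.004,0,0],
  [0,0,0],
  [0.004,0,0],
  [0,0,0],
  [0.004,0,0],
  [0,0,0],
], turn=[0,0,0,0,0,0,0,0,0,0,0,0])

```text
clock: 8.45
tool_pos: [0.4608, 0.1014, 0.1058]
tcp_rot: [180.0, -0.0, -177.1]
force: [3.9, 0.0, 2.0]
gripper_width: 0.0355
finger_force: 30.0
```

>>> jog_arm([
  [0.004,0,0],
  [0,0,0],
  [0.004,0,0],
  [0,0,0],
  [0.004,0,0],
  [0,0,0],
  [0.004,0,0],
  [0,0,0],
  [0.004,0,0],
  [0,0,0],
  [0.004,0,0],
  [0,0,0],
], turn=[0,0,0,0,0,0,0,0,0,0,0,0])

```text
clock: 9.95
tool_pos: [0.4366, 0.1001, 0.1057]
tcp_rot: [180.0, -0.0, -177.1]
force: [0.5, 0.3, 5.8]
gripper_width: 0.0359
finger_force: 30.0
```

>>> jog_arm([
  [0.004,0,0],
  [0,0,0],
  [0.004,0,0],
  [0,0,0],
  [0.004,0,0],
  [0,0,0],
], turn=[0,0,0,0,0,0])

```text
clock: 10.7
tool_pos: [0.4246, 0.0995, 0.1057]
tcp_rot: [180.0, -0.0, -177.1]
force: [1.1, 0.7, 5.0]
gripper_width: 0.0361
finger_force: 30.0
```

Run:
```python
from h import *
im=np.ascontiguousarray(env.capture("side")); s=env.sense()
print(s["tool_pos"],s["force"])
cv2.imwrite("pics/c.png",cv2.resize(im[100:280,170:410],None,fx=3,fy=3,interpolation=cv2.INTER_CUBIC)[:,:,::-1])
```

```text
[0.42462652 0.09952761 0.10572868] [1.4357665  0.59894171 5.63431714]
```

View pics/c.png

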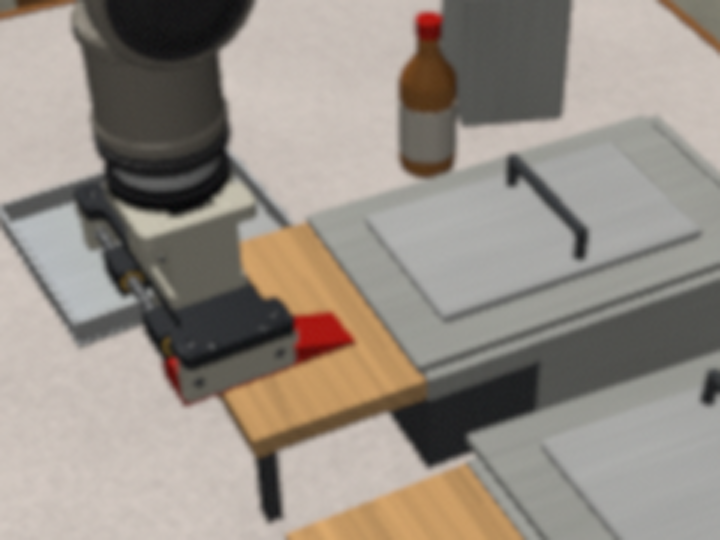

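Lid A is shut and the wedge tip, at crop (353,340), is well clear of it. Next: lift and carry the wedge over the tray.

>>> jog_arm([
  [0,0,-0.01],
  [0,0,-0.02],
  [0,0,-0.02],
  [-0.0012,0.0165,0],
  [-0.0024,0.0337,0],
  [-0.003,0.043,0],
  [-0.003,0.043,0],
  [-0.003,0.043,0],
  [-0.003,0.043,0],
  [-0.0024,0.0337,0],
  [-0.001,0.0135,0],
  [0,0,0],
], turn=[0,0,0,0,0,0,0,0,0,0,0,-0.03])

```text
clock: 12.25
tool_pos: [0.4295, 0.3693, 0.1552]
tcp_rot: [-179.9, -0.1, -175.2]
force: [-0.4, -1.1, -0.1]
gripper_width: 0.0357
finger_force: 30.0
```

>>> jog_arm([
  [0,0,0],
  [0,0,0.01],
  [0,0,0.025],
  [0,0,0.03],
  [0,0,0.025],
  [0,0,0.01],
  [0,0,0],
], turn=[0,0,0,0,0,0,0])

```text
clock: 13.12
tool_pos: [0.4301, 0.369, 0.0553]
tcp_rot: [-180.0, -0.1, -175.4]
force: [-0.4, -1.1, -0.9]
gripper_width: 0.0356
finger_force: 30.0
```

Run:
```python
from h import *
im=np.ascontiguousarray(env.capture("side")); s=env.sense()
print(s["tool_pos"],s["tcp_rot"],s["force"],s["gripper_width"])
t=np.ascontiguousarray(env.capture("top"))
a=cv2.resize(im[100:260,130:330],(600,480)); b=cv2.resize(t[200:330,110:200],None,fx=2,fy=2)
b=cv2.copyMakeBorder(b,0,480-b.shape[0],0,0,cv2.BORDER_CONSTANT)
cv2.imwrite("pics/d.png",np.hstack([a,b])[:,:,::-1])
```

```text
[0.43060274 0.36943747 0.05614457] [ 1.79982983e+02  2.92691790e-02 -1.75374326e+02] [ 0.15756158 -0.05577388 -0.27571718] 0.035778941890427234
```

View pics/d.png

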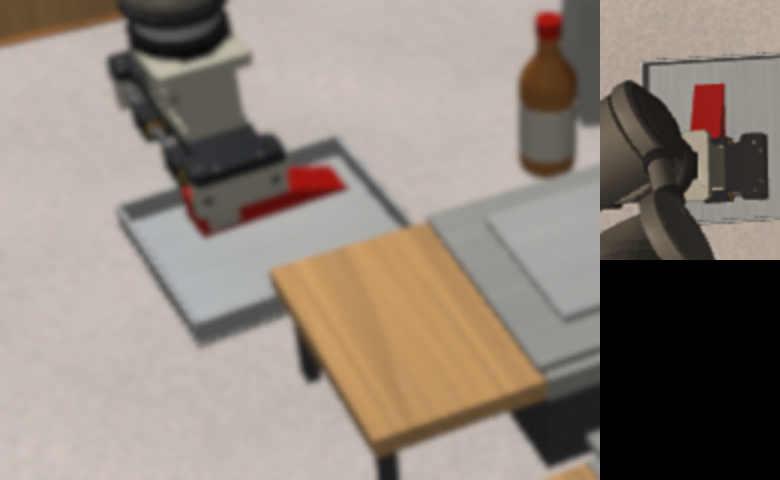

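The wedge hangs level over the tray, well inside the walls; in the top inset its tip is near px (165,242). I'll lower it.

>>> jog_arm([
  [0,0,0.01],
  [0,0,0.015],
  [0,0,0.01],
  [0,0,0.005],
  [0,0,0.003],
  [0,0,0],
], turn=[0,0,0,0,0,0])

```text
clock: 13.98
tool_pos: [0.4303, 0.3696, 0.0127]
tcp_rot: [180.0, 0.0, -175.4]
force: [0.2, -0.2, -0.3]
gripper_width: 0.036
finger_force: 30.0
```

>>> jog_arm([
  [0,0,0.001],
  [0,0,0],
  [0,0,0],
], turn=[0,0,0])

```text
clock: 14.35
tool_pos: [0.4303, 0.3696, 0.0119]
tcp_rot: [180.0, 0.0, -175.3]
force: [0.7, -0.2, -0.7]
gripper_width: 0.0355
finger_force: 30.0
```

>>> jog_arm([
  [0,0,0.001],
  [0,0,0.0005],
  [0,0,0],
], turn=[0,0,0])

```text
clock: 14.72
tool_pos: [0.4302, 0.3695, 0.0102]
tcp_rot: [-180.0, -0.0, -175.3]
force: [0.1, 0.1, -1.1]
gripper_width: 0.0358
finger_force: 30.0
```

>>> jog_arm([
  [0,0,0.0005],
  [0,0,0],
], turn=[0,0])

```text
clock: 14.98
tool_pos: [0.4302, 0.3696, 0.0098]
tcp_rot: [180.0, 0.0, -175.3]
force: [-0.6, 0.3, -0.0]
gripper_width: 0.036
finger_force: 30.0
```

>>> jog_arm([
  [0,0,0],
  [0,0,0],
  [0,0,0],
  [0,0,0],
], turn=[0,0,0,0], claw=0.065)

```text
clock: 15.48
tool_pos: [0.4302, 0.3696, 0.0098]
tcp_rot: [180.0, 0.0, -175.3]
force: [0.1, 0.4, 0.2]
gripper_width: 0.0644
finger_force: 0.0
```

>>> jog_arm([
  [0,0,-0.01],
  [0,0,-0.02],
  [0,0,-0.04],
  [0,0,-0.04],
  [0,0,-0.04],
  [0.03,0,-0.02],
  [0.03,0.02,0],
  [0,0.05,0],
  [0,0.05,0],
  [0,0.02,0],
  [0,0,0],
  [0,0,0],
], turn=[0,0,0,0,0,0,0,0,0,0,0,0])

```text
clock: 16.98
tool_pos: [0.3591, 0.5034, 0.18]
tcp_rot: [-180.0, -0.0, -175.4]
force: [-0.1, 0.2, 0.1]
gripper_width: 0.0649
finger_force: 0.0
```

Run:
```python
from h import *
im=np.ascontiguousarray(env.capture("side")); s=env.sense()
print(s["clock"],s["tool_pos"],s["force"],s["gripper_width"])
t=np.ascontiguousarray(env.capture("top"))
a=cv2.resize(im[100:340,130:430],(450,360)); b=cv2.resize(t[80:320,110:310],(350,420))
a=cv2.copyMakeBorder(a,0,60,0,0,cv2.BORDER_CONSTANT)
cv2.imwrite("pics/e.png",np.hstack([a,b])[:,:,::-1])
```

```text
17.025 [0.3592607  0.50322175 0.18008955] [-0.70808347 -0.56271041  0.47622633] 0.064745185709983
```

View pics/e.png

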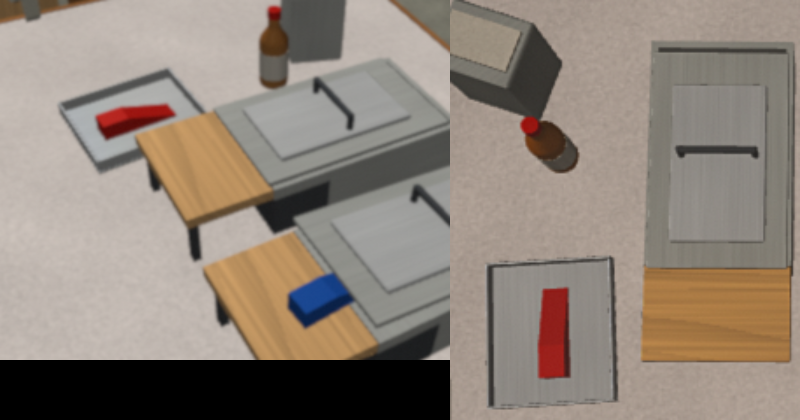

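The red wedge lies flat and upright inside the tray (inset around (553,333)). Lid A is shut, the blue wedge is untouched and the arm is clear.

```bash
python3 -c "
from workcell import env
print(env.job_done())"
```

```text
the job is handed in; nothing more can be done
None
```

The job is handed in: the red wedge was tugged out with a pause of about a second half-way, the lid sank shut, the wedge lies flat and upright in the tray, and the blue wedge was left alone (about 17 s on the robot clock).

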